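# Cork a small bottle, then hold the corker's head up at its second stop

## Robot

A 6-joint arm with a two-finger parallel gripper is mounted at the origin on a cart in front of the work surface, level with it; the furniture and walls round the work are solid. World frame = base frame: x ahead of the robot, y to its left, z up, the work surface at z = 0. Lengths are in mm, angles in degrees, forces in N, time in s.
With the tool pointing down it reaches from about 350 to 775 mm from the base axis. Payload 5.5 kg.
Tool frame: the origin (TCP) lies midway between the tips of the shut fingers; the grasp point (between the pads) lies 19 mm behind it; z points along the fingers, y is the line along which they close (so a half turn about z gives the same grasp; the last joint's range is limited). The gripper opens to 85 mm and grips with 20 to 120 N. Pads are 22 mm wide; open, the fingers measure 114 mm over their backs; the gripper's body (76 mm by 85 mm) begins 54 mm behind the grasp point. The pads swing forward as they close: fully open they stand 13 mm farther back than shut.
Start: joints at [63.335, 17.945, 2.641, 74.691, 0, 82.002], TCP at [184.064, 544.786, 231.323] pointing down, gripper open.
Joint ranges: [-158.12, 158.12], [-49.38, 96.58], [-58.88, 72.47], [-126.05, 133.96], [-84.25, 85.87], [-180, 180]. Speed limits (degrees/s): [147.25, 147.25, 180, 180, 180, 180].

## Interface

Orientations are given as a 3x3 rotation matrix whose columns are the frame's x, y, z axes.
In Python, from workcell import ctrl, eyes, models gives the robot as it stands.
- The arm moves only by the shell command python3 -m pendant 'ROWS' [FORCE]. ROWS is JSON, a list that holds one entry, the list of rows, each a list of 5 numbers: the shift along the world's x, y, z in m, then the turn about the world's z in rad, then the opening, from 0 (shut) to 1 (fully open). In form: [[[tx, ty, tz, yaw, hand], ...]]. A call has 1 to 5 rows; each row shifts and turns the commanded pose from where the row before left it; what a row does not reach is not made up. A row lasts 1/12 s, in which the tool goes at most 41.7 mm and 7.16 degrees, less where a joint would pass 70% of its speed; a pose out of reach is approached as far as the arm can. A call with a gripper value outside its range is refused whole. The fingers move at their own pace and stop on an object; FORCE is the grip in N (left out, the last holds). Time passes only in rows, so rows that do not move let the fingers close. It gives the time, the measured TCP pose, the force, the opening and the grip force at its end, in the units of the state.
- ctrl.sense(): the state, without advancing time (a new reading comes with each control period).
- eyes.camera(name): name is "scene" or "top" or "wrist"; returns a dict with "frame" (384x512x3 uint8, red, green, blue), "mtx" (3x3 intrinsics, pixels), "dist" ([k1, k2, p1, p2, k3] as OpenCV has them; the pictures are not rectified), "rvec" (rotation vector, rad) and "tvec" (3), from world to camera coordinates, as OpenCV has them. Camera axes: x right, y down, z forward; pixel columns grow to the right and rows downward; lengths in mm; the calibration is good to about 2 mm. A picture is of the moment at which its call begins. There is no depth.
- ctrl.job_done(): hands the job in; it is judged then, once.
Trained networks look in the newest picture that a camera, given by its name, has taken for a name from the list of things; names that differ only in an ending like _2 or _b are one class to them, and where a whole thing is asked for, a point or a joint stands for the part that bears it (a point fixed in the world has none). Each returns a list of dicts, best first, with "confidence" (0 to 1); they miss things now and then, are a little off and sometimes report something else, mostly with a low value. They report only what shows in the picture. A call takes as long as a camera call. They do not tell look-alikes from the thing itself.
- models.recognise(camera, target): "bbox" ([centre column, centre row, width, height] as shares, 0 to 1, of the picture: columns of its width, rows of its height, round what is visible of it).
The state is a dict: "time": time; "qpos": joint angles; "dq": joint speeds; "effort": joint torques, N m; "tcp_pos": TCP position; "ee_rot": TCP orientation; "force": force on the tool from outside, world axes, zero at the start; "moment": the same for the moment, N m; "gripper_width": finger opening in mm; "finger_force": force on a finger pad.
Only numpy, scipy, OpenCV 4.12 (cv2) and the standard library are available. Lean on these libraries where they do the work, as an engineer would, in place of code of your own. Each camera call takes 0.05 s, during which the arm holds its last target. There are 200 camera calls.

## Task

Swing the bench corker's lever fully down to press the stopper home in the small bottle, and let the lever spring all the way back up. Then squeeze the yellow release button into the black pull grip on top of the head, pull the head up past its first catch to the second stop at the very top, and finish still holding it up there with the button squeezed, because nothing catches it at the top and I need the room to swap in the tall bottle. Leave the small bottle standing in its ring on the corker's foot and do not disturb the other things around.

Things in the scene. Friction and masses are not known exactly. Their poses are not given: they have to be found in the camera images.
- corker: Fixed red bench corker (hand press that pushes stoppers into bottles). Origin on the worktop under its square steel sleeve (32 mm square, top at z 0.150). Own -x is its front, where the bottle stands and over which the lever reaches; y is across. Red foot plate 215 x 124 mm, x -0.155 to 0.061, top at z 0.014. It stands upright; place and yaw vary.
- head (a joint): Rise of the red head (with lever, plunger, pull grip; 0.6 to 0.9 kg) out of the sleeve, m: 0 = down, as at the start, 0.045 = first catch, 0.090 = second stop, end of travel. A spring pin, one piece with the yellow button, locks it at 0 (1 mm play) and at 0.045 unless the button is in. No catch at 0.090: let go, it slides down to the first catch.
- squeeze (a point): Point to squeeze in the black pull grip on top of the head (block 54 mm long in corker x, 26 mm thick in y, top 24 mm above this point; red head 46 mm wide from 30 mm below it). Midway between the pads with the button in; 222 mm above the worktop, head down. Grip here from above, fingers closing along corker y: 36.5 mm over grip and button at rest, 29.5 mm with the button in.
- release (a joint): Yellow button in the -y flank of the pull grip (34 mm long in x, 32 mm high, centred on the height of point squeeze), m: 0 = out, 0.007 = fully squeezed in toward +y. Sprung, 5 N at rest and 9 N fully in. The pin is clear of the catch beyond about 0.0045.
- lever (a joint): Angle of the lever, rad: 0 = at rest, pointing to the corker's front and 0.5585 rad (32 degrees) above level; 0.65 = down on its stop, 5 degrees below level. A spring brings it back; pushing down at point lever_push takes some 2 N at first to 9 N at the stop. The plunger over the bottle goes down 27 mm per rad with it.
- lever_pivot (a point): Pivot of the lever on the head, 207 mm above the worktop with the head down, 60 mm in front of the sleeve's axis.
- lever_push (a point): Top of the lever's black rubber handle (a round bar, 24 mm thick, from 98 to 178 mm from the pivot), 140 mm along the lever from the pivot and 12 mm off its centre line: press down here with the fingertips. It swings with the lever in the corker's x-z plane.
- bottle: Small amber bottle with paper label, loose, 48 mm across, 100 mm tall without stopper; origin at the centre of its underside. It stands on the foot pad inside a low steel ring under the plunger.
- bottle_seat (a point): Centre of the top of the foot pad, 16 mm above the worktop and 85 mm in front of the sleeve's axis, where the small bottle stands.
- stopper (a joint): How far the wood-topped stopper has been pressed into the small bottle, m: 0 to 0.003 at the start (standing proud by 11 to 14 mm), about 0.014 = home (wooden top on the bottle's mouth; end of travel 0.0155). It is a stiff fit and stays where it is pressed (about 18 N, delivered through the lever's full swing).
- tall_bottle: Tall amber bottle with label and stopper, loose, 58 mm across, 204 mm tall, waiting on the worktop; a bystander. Origin at the centre of its underside.
- mug_2: Small white cup with red inside, 62x92x51 mm, a bystander; origin at the centre of its underside.
- lemon: Lemon, 78x55x56 mm, a bystander on the left.
- lemon_b: Second lemon, same size, a bystander on the left.
- spare_a: Spare stopper, 24 mm across, 28 mm tall, standing on its wooden top, a bystander.
- spare_b: Second spare stopper, likewise.
- peeler: Green-handled peeler, 170x25x18 mm, a bystander on the left.
Not all that is in view belongs to the job. Leave any pink or purple look-alike of the bottle alone.

How it is judged:
By the outcome, as a careful person would: the job done as asked, in the order asked, and still so for the second after the job is handed in, while the arm keeps its last pose, push and grip.
It also fails if it takes over 51 s, if anything falls off the work surface, if the arm or the gripper's body presses on something with over 40 N, if the wrist force passes 120 N, or if a joint passes its speed limit or range.

## Working session

There is one attempt and no reset: what is moved stays moved. The work goes in short steps, Python scripts to look and compute and a shell command to move; the robot and the scene stay as the last step left them, time stands still between calls to the robot, and variables do not carry over. Pictures are saved under pics/ and viewed, at most 10 in all, crops included, and the job is handed in when it is done.

```bash
mkdir -p pics; ls
cat > h.py <<'E'
import numpy as np, cv2
from workcell import ctrl, eyes, models
def shot(name, fn=None):
    c=eyes.camera(name)
    if fn: cv2.imwrite('pics/'+fn, cv2.cvtColor(c['frame'],cv2.COLOR_RGB2BGR))
    return c
def ray(c,uv):
    R=cv2.Rodrigues(np.array(c['rvec'],float))[0]; t=np.array(c['tvec'],float).ravel()
    n=cv2.undistortPoints(np.array([[uv]],float),np.array(c['mtx'],float),np.array(c['dist'],float))[0,0]
    return -R.T@t, R.T@np.array([n[0],n[1],1])
def atz(c,uv,z):
    o,d=ray(c,uv); return o+d*(z-o[2])/d[2]
def proj(c,P):
    return cv2.projectPoints(np.array(P,float).reshape(-1,3),np.array(c['rvec'],float),np.array(c['tvec'],float),np.array(c['mtx'],float),np.array(c['dist'],float))[0][:,0]
E
python3 - <<'E'
from h import *
a=shot('scene','s0.png'); b=shot('top','t0.png')
for cam in ('scene','top'):
    for n in ('corker','squeeze','lever_push','release','bottle','tall_bottle'):
        print(cam,n,[(np.round(np.array(r['bbox'])*[512,384,512,384]).tolist(),round(r['confidence'],2)) for r in models.recognise(cam,n)][:3])
im=np.vstack([cv2.imread('pics/s0.png'),cv2.imread('pics/t0.png')])
for i in 's','t': cv2.imwrite(f'pics/{i}0b.png',cv2.resize(cv2.imread(f'pics/{i}0.png'),(800,600)))
print(ctrl.sense())
E
```

```text
pics
scene corker [([308.0, 189.0, 72.0, 84.0], 0.8)]
scene squeeze [([306.0, 163.0, 67.0, 38.0], 0.8)]
scene lever_push [([295.0, 162.0, 45.0, 16.0], 0.8)]
scene release [([334.0, 158.0, 16.0, 15.0], 0.66), ([310.0, 186.0, 74.0, 90.0], 0.62)]
scene bottle [([287.0, 243.0, 18.0, 36.0], 0.96), ([304.0, 200.0, 14.0, 31.0], 0.87), ([255.0, 191.0, 16.0, 35.0], 0.69)]
scene tall_bottle [([269.0, 143.0, 16.0, 53.0], 0.73), ([210.0, 293.0, 23.0, 24.0], 0.71)]
top corker [([312.0, 230.0, 86.0, 60.0], 0.94)]
top squeeze [([310.0, 225.0, 84.0, 42.0], 0.58)]
top lever_push [([295.0, 215.0, 57.0, 27.0], 0.87)]
top release []
top bottle [([249.0, 241.0, 19.0, 15.0], 0.68), ([286.0, 175.0, 17.0, 18.0], 0.48)]
top tall_bottle [([346.0, 150.0, 25.0, 25.0], 0.89), ([302.0, 226.0, 11.0, 11.0], 0.19)]
{'time': 0.7, 'qpos': array([ 6.33356076e+01,  1.79405833e+01,  2.64265013e+00,  7.46910285e+01,
       -1.77027975e-04,  8.20015045e+01]), 'dq': array([-0.11387405, -0.01652244,  0.01393579,  0.0379794 , -0.07762327,
       -0.00219629]), 'effort': array([-2.53987775e-03, -4.80294979e+01,  2.98746765e+01, -6.82860787e-05,
       -1.13618062e-04,  3.04347191e-05]), 'tcp_pos': array([184.06101094, 544.79734918, 231.3768595 ]), 'ee_rot': array([[-9.47400941e-01,  3.20049135e-01,  8.92182013e-05],
       [ 3.20049146e-01,  9.47400926e-01,  1.70780666e-04],
       [-2.98672019e-05,  1.90351973e-04, -9.99999981e-01]]), 'force': array([-0.55527485, -0.18758487, -0.12648288]), 'moment': array([ 0.03530294,  0.02898237, -0.0214152 ]), 'finger_force': 0.0, 'gripper_width': 85.65254753228038}
```

View pics/s0b.png

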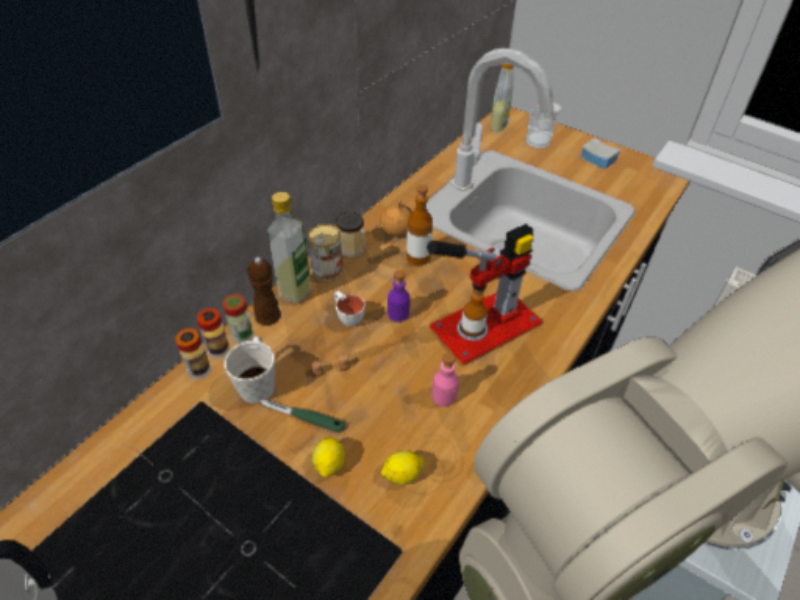

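View pics/t0b.png

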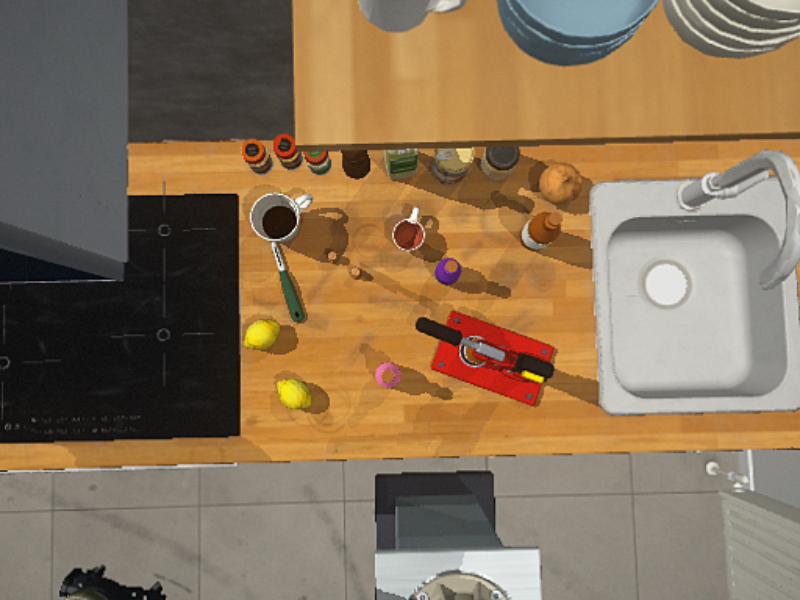

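```bash
cat > loc.py <<'E'
from h import *
import pickle
c=shot('top'); s=shot('scene'); pickle.dump((c,s),open('cs.pkl','wb'))
def blob(c,lo,hi,box):
    hsv=cv2.cvtColor(c['frame'],cv2.COLOR_RGB2HSV); m=cv2.inRange(hsv,lo,hi)
    if lo[0]==0: m|=cv2.inRange(hsv,(172,lo[1],lo[2]),(180,255,255))
    M=np.zeros_like(m); x0,y0,x1,y1=box; M[y0:y1,x0:x1]=m[y0:y1,x0:x1]; return M
red=blob(c,(0,180,60),(6,255,255),(260,185,370,270))
n,lab,st,_=cv2.connectedComponentsWithStats(red); 
ys,xs=np.nonzero(red)
P=np.array([atz(c,(x,y),14)[:2] for x,y in zip(xs,ys)],np.float32)
r=cv2.minAreaRect(P); print('rect',r,len(xs)); print(cv2.boxPoints(r))
for nm,cc,box in (('top',c,(300,210,370,260)),('scene',s,(315,140,350,170))):
    y=blob(cc,(22,150,120),(35,255,255),box); yy,xx=np.nonzero(y); print(nm,'yellow',xx.mean(),yy.mean(),len(xx),atz(cc,(xx.mean(),yy.mean()),222), 'cam',ray(cc,(256,192))[0])
E
python3 loc.py
```

```text
rect ((519.7401733398438, -79.28284454345703), (213.7938995361328, 123.25640106201172), 68.56689453125) 2005
[[ 423.31216  -156.26746 ]
 [ 538.04474  -201.30716 ]
 [ 616.1682     -2.298233]
 [ 501.4356     42.74147 ]]
top yellow 340.4655172413793 240.63793103448276 58 [ 487.75036397 -118.76004219  222.        ] cam [ 529.32019565  112.91373946 1494.14228188]
scene yellow 334.40625 154.703125 64 [ 492.59753317 -120.92767894  222.        ] cam [186.87726351 725.74567853 963.72287583]
```

The top view (enlarged) shows the red corker at about (495,357), its lever handle reaching to the upper left at (437,330) and the yellow button at (533,377). The only corker is this one. Three bottles could be meant: the amber one with a label in the ring at scene (474,315), the purple one at (399,300) and the pink one at (445,383). The amber one fits because it is labelled and stands under the plunger.

The plate fit is 213.8 x 123.3 mm (215 x 124 expected). That puts the sleeve at about (502.6, -123.0) with corker yaw -111.4°. I'll move above the lever with the fingers shut.

```bash
python3 - <<'E'
from h import *
im=cv2.imread('pics/t0.png')[180:275,255:365]; jm=cv2.imread('pics/s0.png')[130:260,230:360]
cv2.imwrite('pics/crop0.png',np.hstack([cv2.resize(im,(400,346)),cv2.resize(jm,(346,346))]))
E
python3 -m pendant '[[[0.0238,-0.0317,0.007,-0.1012,0],[0.0238,-0.0317,0.007,-0.1012,0],[0.0238,-0.0317,0.007,-0.1012,0],[0.0238,-0.0317,0.007,-0.1012,0],[0.0238,-0.0317,0.007,-0.1012,0]]]' 40
python3 -m pendant '[[[0.0238,-0.0317,0.007,-0.1012,0],[0.0238,-0.0317,0.007,-0.1012,0],[0.0238,-0.0317,0.007,-0.1012,0],[0.0238,-0.0317,0.007,-0.1012,0],[0.0238,-0.0317,0.007,-0.1012,0]]]'
python3 -m pendant '[[[0.0238,-0.0317,0.007,-0.1012,0],[0.0238,-0.0317,0.007,-0.1012,0],[0.0238,-0.0317,0.007,-0.1012,0],[0.0238,-0.0317,0.007,-0.1012,0],[0.0238,-0.0317,0.007,-0.1012,0]]]'
```

```text
time: 1.22
tcp_pos: [303.6, 384.9, 266.7]
ee_rot: [[-0.67, 0.742, 0.0], [0.742, 0.67, 0.0], [-0.0, 0.001, -1.0]]
force: [0.3, 0.1, -0.2]
gripper_width: 25.4
finger_force: 0.0
time: 1.63
tcp_pos: [422.9, 226.1, 302.0]
ee_rot: [[-0.226, 0.974, 0.001], [0.974, 0.226, 0.0], [0.0, 0.001, -1.0]]
force: [0.9, 0.5, -0.6]
gripper_width: -0.2
finger_force: 0.0
time: 2.05
tcp_pos: [541.9, 67.4, 336.9]
ee_rot: [[0.275, 0.962, 0.001], [0.962, -0.275, 0.0], [0.0, 0.001, -1.0]]
force: [1.7, 0.9, -0.6]
gripper_width: 0.3
finger_force: 0.0
```

View pics/crop0.png

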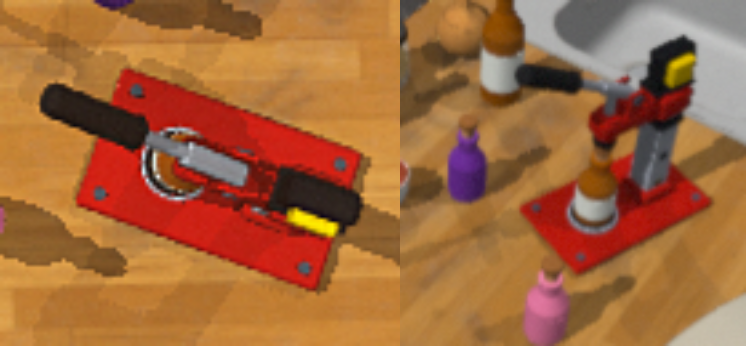

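```bash
python3 -m pendant '[[[0.0237,-0.0299,0,-0.0956,0],[0,0,-0.015,0,0],[0,0,-0.015,0,0],[0,0,0,0,0]]]'
python3 -m pendant '[[[0,0,-0.0145,0,0],[0.0028,0.007,-0.013,0,0],[0.0028,0.007,-0.013,0,0]]]'
python3 -m pendant '[[[0.0015,0.0039,-0.0115,0,0],[0.0015,0.0039,-0.0115,0,0]]]'
```

```text
time: 2.38
tcp_pos: [564.1, 38.4, 303.2]
ee_rot: [[0.362, 0.932, -0.005], [0.932, -0.362, 0.0], [-0.001, -0.005, -1.0]]
force: [-0.2, -1.2, -0.9]
gripper_width: -0.1
finger_force: 0.0
time: 2.63
tcp_pos: [570.6, 52.9, 267.0]
ee_rot: [[0.361, 0.933, 0.002], [0.933, -0.361, -0.002], [-0.001, 0.003, -1.0]]
force: [-1.6, -5.7, 3.4]
gripper_width: 0.0
finger_force: 2.7
time: 2.8
tcp_pos: [573.6, 60.6, 244.2]
ee_rot: [[0.36, 0.933, 0.002], [0.933, -0.36, -0.003], [-0.002, 0.003, -1.0]]
force: [-0.9, -5.5, 5.8]
gripper_width: -0.1
finger_force: 3.0
```

```bash
python3 -m pendant '[[[0.0008,0.002,-0.012,0,0],[0.0008,0.002,-0.012,0,0],[0,0,-0.008,0,0],[0,0,-0.004,0,0],[0,0,0,0,0]]]'
python3 -m pendant '[[[0,0,-0.002,0,0],[0,0,-0.002,0,0],[0,0,0,0,0]]]'
```

```text
time: 3.22
tcp_pos: [575.5, 65.3, 208.3]
ee_rot: [[0.36, 0.933, 0.003], [0.933, -0.36, -0.001], [-0.0, 0.003, -1.0]]
force: [-1.0, -1.5, 6.8]
gripper_width: -0.0
finger_force: 3.4
time: 3.47
tcp_pos: [575.6, 65.2, 205.9]
ee_rot: [[0.36, 0.933, 0.004], [0.933, -0.36, -0.001], [0.0, 0.004, -1.0]]
force: [-3.0, -0.8, 11.2]
gripper_width: -0.1
finger_force: 4.9
```

```bash
python3 -m pendant '[[[0,0,-0.003,0,0],[0,0,-0.003,0,0],[0,0,0,0,0],[0,0,0,0,0]]]'
python3 - <<'E'
from h import *
c=shot('scene','s1.png'); im=cv2.imread('pics/s1.png')[130:260,230:360]; cv2.imwrite('pics/s1c.png',cv2.resize(im,(600,600),interpolation=cv2.INTER_CUBIC))
E
```

```text
time: 3.8
tcp_pos: [575.8, 65.2, 204.1]
ee_rot: [[0.36, 0.933, 0.008], [0.933, -0.36, -0.002], [0.001, 0.008, -1.0]]
force: [-9.9, -2.1, 29.6]
gripper_width: 0.2
finger_force: 14.7
```

View pics/s1c.png

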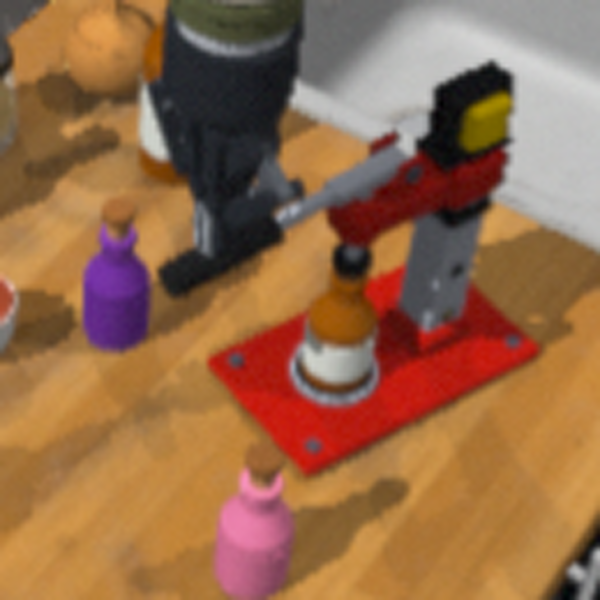

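The lever sits on its stop: the force jumped to 30 N within 2 mm, and the plunger is down on the bottle's mouth at crop (350,260). I'll let it up gently along its arc.

```bash
python3 -m pendant '[[[0,0,0.012,0,0],[-0.0008,-0.002,0.016,0,0],[-0.0015,-0.004,0.016,0,0],[-0.003,-0.008,0.023,0,0],[-0.004,-0.010,0.023,0,0]]]'
python3 -m pendant '[[[-0.003,-0.007,0.03,0,0],[0,0,0.03,0,0],[0,0,0.01,0,0],[0,0,0,0,0.5]]]'
```

```text
time: 4.27
tcp_pos: [565.4, 41.8, 288.8]
ee_rot: [[0.359, 0.934, 0.001], [0.934, -0.359, -0.0], [0.0, 0.001, -1.0]]
force: [-0.2, -0.7, -0.4]
gripper_width: -0.0
finger_force: 0.3
time: 4.6
tcp_pos: [563.6, 34.4, 361.4]
ee_rot: [[0.36, 0.933, 0.007], [0.933, -0.36, -0.001], [0.002, 0.007, -1.0]]
force: [-0.5, -0.3, -1.1]
gripper_width: 11.2
finger_force: 0.0
```

```bash
python3 -m pendant '[[[-0.0125,-0.0314,0,0,0.8],[-0.0125,-0.0314,0,0,0.8],[-0.0125,-0.0314,0,0,0.8],[-0.0125,-0.0314,-0.01,0,0.8],[-0.0125,-0.0314,-0.01,0,0.8]]]'
python3 -m pendant '[[[0,0,0,0,0.8],[0,0,0,0,0.8]]]'
python3 - <<'E'
from h import *
c=shot('scene','s2.png'); w=shot('wrist','w2.png'); t=shot('top','t2.png')
O=np.array([502.6,-123.,0]); ex=np.array([-.3654,-.9308,0]); ey=np.array([.9308,-.3654,0]); ez=np.array([0,0,1.])
im=cv2.imread('pics/w2.png')
# predicted grip-top outline + button
for a,b in [((-27,-13),(27,-13)),((27,-13),(27,13)),((27,13),(-27,13)),((-27,13),(-27,-13))]:
    p=proj(w,[O+ex*a[0]+ey*a[1]+246*ez,O+ex*b[0]+ey*b[1]+246*ez]); print(p.round(1).tolist())
    cv2.line(im,*[tuple(int(v) for v in q) for q in p],(255,255,0),1)
a=cv2.resize(cv2.imread('pics/s2.png')[130:260,230:360],(384,384),interpolation=cv2.INTER_CUBIC)
cv2.imwrite('pics/c2.png',cv2.resize(np.hstack([im,a]),(800,343)))
y=cv2.inRange(cv2.cvtColor(w['frame'],cv2.COLOR_RGB2HSV),(22,150,90),(35,255,255)); yy,xx=np.nonzero(y)
if len(xx): print(len(xx),xx.min(),xx.max(),yy.min(),yy.max(), xx.mean(),yy.mean())
E
```

```text
time: 5.02
tcp_pos: [499.4, -123.5, 336.3]
ee_rot: [[0.359, 0.933, 0.0], [0.933, -0.359, -0.0], [-0.0, 0.0, -1.0]]
force: [0.7, -1.2, -0.3]
gripper_width: 68.5
finger_force: 0.0
time: 5.18
tcp_pos: [498.9, -123.6, 335.5]
ee_rot: [[0.363, 0.932, -0.002], [0.932, -0.363, 0.001], [0.0, -0.003, -1.0]]
force: [0.6, 0.5, -0.6]
gripper_width: 68.0
finger_force: 0.0
[[244.1, 152.3], [244.4, 215.6]]
[[244.4, 215.6], [275.2, 215.7]]
[[275.2, 215.7], [276.7, 152.4]]
[[276.7, 152.4], [244.1, 152.3]]
493 235 247 159 201 240.7789046653144 180.62474645030426
```

View pics/c2.png

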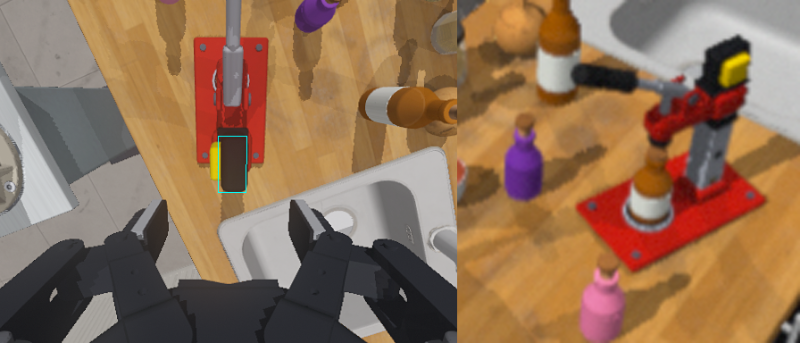

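The wrist view shows the predicted grip-top outline lying on the black grip (243-275, 152-215 px), with the yellow button on its left. The lever is fully back up, and the bottle stands with its stopper low on the mouth. I'll check the lateral edges and the stopper numerically.

Run:
```python
from h import *
w=shot('wrist','w3.png'); s=ctrl.sense(); print(s['tcp_pos'])
g=w['frame'].astype(int)
for r in (170,180,190): print(r,[(x,tuple(g[r,x].tolist())) for x in list(range(230,238))+list(range(270,282))])
O=np.array([502.6,-123.,0]); ex=np.array([-.3654,-.9308,0]); ey=np.array([.9308,-.3654,0]); ez=np.array([0,0,1.])
for y,z in ((-23.5,238),(-13,246),(13,246)): print(y,proj(w,O+ey*y+ez*z))
im=cv2.imread('pics/s2.png')[168:222,282:332]; b=cv2.imread('pics/s0.png')[168:222,282:332]
cv2.imwrite('pics/st.png',cv2.resize(np.hstack([b,im]),(800,432),interpolation=cv2.INTER_CUBIC))
```

```text
[ 500.53956957 -121.7203061   336.94236112]
170 [(230, (183, 51, 32)), (231, (190, 54, 37)), (232, (188, 52, 37)), (233, (181, 64, 35)), (234, (167, 123, 23)), (235, (197, 175, 8)), (236, (207, 183, 8)), (237, (216, 190, 5)), (270, (64, 47, 39)), (271, (63, 46, 39)), (272, (63, 46, 37)), (273, (63, 45, 38)), (274, (63, 44, 36)), (275, (61, 44, 36)), (276, (57, 42, 34)), (277, (104, 47, 39)), (278, (164, 46, 30)), (279, (153, 45, 30)), (280, (138, 44, 31)), (281, (165, 47, 33))]
180 [(230, (189, 56, 37)), (231, (189, 54, 37)), (232, (190, 54, 38)), (233, (184, 60, 37)), (234, (167, 114, 28)), (235, (193, 171, 12)), (236, (205, 179, 8)), (237, (213, 187, 2)), (270, (64, 49, 42)), (271, (64, 47, 40)), (272, (62, 46, 40)), (273, (63, 45, 39)), (274, (62, 46, 36)), (275, (61, 45, 35)), (276, (63, 43, 32)), (277, (110, 47, 35)), (278, (160, 47, 33)), (279, (146, 46, 32)), (280, (139, 45, 30)), (281, (178, 52, 36))]
190 [(230, (187, 142, 82)), (231, (194, 151, 89)), (232, (196, 153, 90)), (233, (192, 148, 87)), (234, (176, 141, 65)), (235, (187, 162, 12)), (236, (203, 176, 12)), (237, (212, 186, 15)), (270, (66, 50, 42)), (271, (65, 49, 41)), (272, (63, 47, 41)), (273, (64, 49, 40)), (274, (62, 48, 38)), (275, (60, 46, 36)), (276, (80, 44, 32)), (277, (134, 45, 32)), (278, (156, 57, 37)), (279, (164, 113, 69)), (280, (198, 160, 100)), (281, (198, 158, 99))]
-23.5 [[231.62583893 183.22235004]]
-13 [[243.61176305 185.88226146]]
13 [[275.13908038 186.09081002]]
```

View pics/st.png

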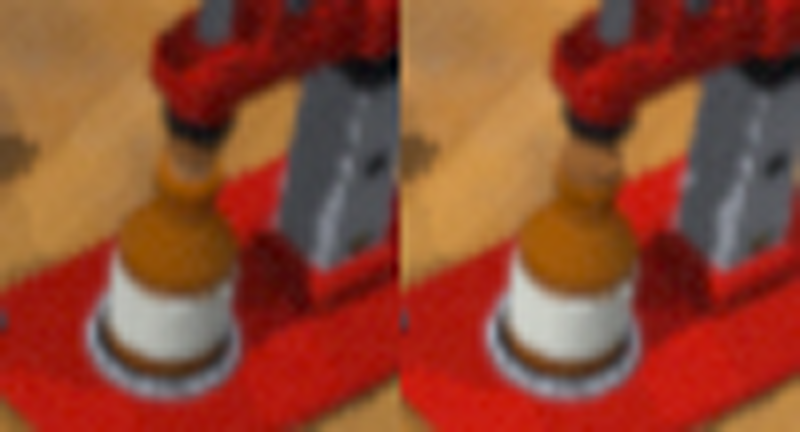

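Stopper: before, a pale shank showed above the mouth. Now the wooden top sits on the mouth at (590,165), with a gap up to the raised plunger. The wrist edges put the grip about 1.5 mm further toward corker +y, so I'll correct for that and descend.

```bash
python3 -m pendant '[[[0.0019,-0.0012,-0.03,0,0.75],[0,0,-0.035,0,0.75],[0,0,-0.035,0,0.75],[0,0,-0.025,0,0.75],[0,0,-0.011,0,0.75]]]' 40
python3 -m pendant '[[[0,0,0,0,0.75],[0,0,0,0,0.75]]]'
```

```text
time: 5.8
tcp_pos: [500.6, -121.8, 197.1]
ee_rot: [[0.358, 0.934, -0.005], [0.934, -0.358, 0.002], [0.0, -0.005, -1.0]]
force: [-0.2, 0.6, -0.5]
gripper_width: 64.3
finger_force: 0.0
time: 5.97
tcp_pos: [502.2, -122.9, 200.8]
ee_rot: [[0.358, 0.934, -0.001], [0.934, -0.358, 0.0], [0.0, -0.001, -1.0]]
force: [0.3, -0.3, 0.4]
gripper_width: 64.1
finger_force: 0.0
```

```bash
python3 -m pendant '[[[0,0,0,0,0.45],[0,0,0,0,0.45],[0,0,0,0,0.4],[0,0,0,0,0.4]]]' 40
python3 -m pendant '[[[0,0,0,0,0.2],[0,0,0,0,0.2],[0,0,0,0,0.2],[0,0,0,0,0.2]]]' 40
```

```text
time: 6.3
tcp_pos: [501.0, -123.2, 202.0]
ee_rot: [[0.36, 0.933, -0.001], [0.933, -0.36, 0.001], [0.0, -0.001, -1.0]]
force: [-6.0, 3.4, 5.2]
gripper_width: 34.4
finger_force: 3.1
time: 6.63
tcp_pos: [503.9, -124.4, 202.6]
ee_rot: [[0.36, 0.933, 0.004], [0.933, -0.36, -0.001], [0.001, 0.005, -1.0]]
force: [5.2, 0.3, 7.3]
gripper_width: 27.6
finger_force: 44.7
```

```bash
python3 -m pendant '[[[0,0,0,0,0],[0,0,0,0,0],[0,0,0.003,0,0],[0,0,0.005,0,0],[0,0,0.005,0,0]]]' 70
python3 -m pendant '[[[0,0,0.01,0,0],[0,0,0.01,0,0],[0,0,0.01,0,0],[0,0,0,0,0]]]'
```

```text
time: 7.05
tcp_pos: [504.2, -124.5, 213.2]
ee_rot: [[0.36, 0.933, 0.003], [0.933, -0.36, 0.0], [0.001, 0.003, -1.0]]
force: [11.6, -1.2, -9.2]
gripper_width: 26.5
finger_force: 72.1
time: 7.38
tcp_pos: [504.3, -124.5, 244.8]
ee_rot: [[0.36, 0.933, 0.004], [0.933, -0.36, -0.0], [0.001, 0.004, -1.0]]
force: [11.2, -0.4, -6.1]
gripper_width: 26.2
finger_force: 73.2
```

```bash
python3 -m pendant '[[[0.0018,-0.0015,0.01,0,0],[0,0,0.01,0,0],[0,0,0.01,0,0],[0,0,0.01,0,0],[0,0,0,0,0]]]'
python3 -m pendant '[[[0,0,0.004,0,0],[0,0,0.003,0,0],[0,0,0,0,0],[0,0,0,0,0]]]'
```

```text
time: 7.8
tcp_pos: [504.3, -124.5, 284.0]
ee_rot: [[0.36, 0.933, 0.0], [0.933, -0.36, 0.002], [0.002, -0.001, -1.0]]
force: [6.4, 3.0, -6.0]
gripper_width: 25.8
finger_force: 72.9
time: 8.13
tcp_pos: [504.3, -124.5, 289.6]
ee_rot: [[0.36, 0.933, -0.001], [0.933, -0.36, 0.003], [0.002, -0.002, -1.0]]
force: [6.2, 2.7, -6.5]
gripper_width: 25.6
finger_force: 73.0
```

```bash
python3 -m pendant '[[[0,0,0.002,0,0],[0,0,0.002,0,0],[0,0,0,0,0]]]'
python3 -m pendant '[[[0,0,0.002,0,0],[0,0,0.002,0,0],[0,0,0,0,0]]]'
python3 - <<'E'
from h import *
w=shot('scene','s4.png')
im=w['frame'][:,:,::-1][120:250,245:375]
cv2.imwrite('pics/c4.png',cv2.resize(im,(600,600),interpolation=cv2.INTER_CUBIC))
E
```

```text
time: 8.38
tcp_pos: [504.2, -124.5, 292.9]
ee_rot: [[0.36, 0.933, -0.002], [0.933, -0.36, 0.003], [0.002, -0.003, -1.0]]
force: [7.1, 3.4, -9.6]
gripper_width: 26.0
finger_force: 72.9
time: 8.63
tcp_pos: [504.0, -124.5, 293.0]
ee_rot: [[0.36, 0.933, -0.006], [0.933, -0.36, 0.005], [0.003, -0.007, -1.0]]
force: [11.5, 1.1, -29.3]
gripper_width: 26.1
finger_force: 71.7
```

View pics/c4.png

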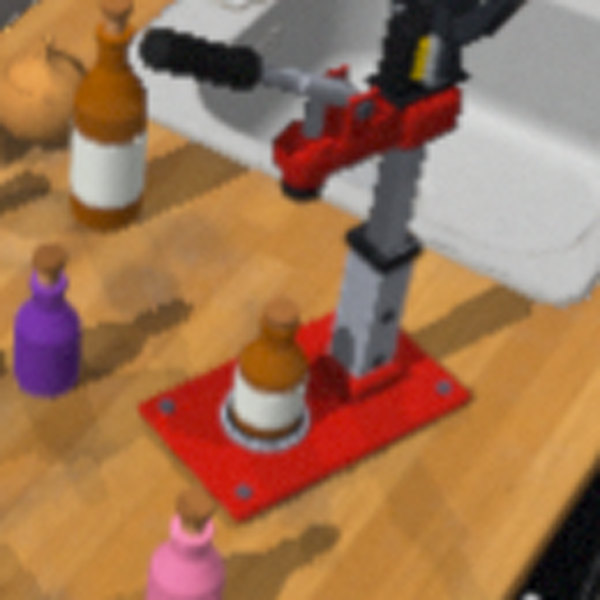

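The stop is at TCP z 293.0, a rise of 90.4 mm, and the force climbs there. The picture shows the head at the top with the button squeezed, and the small bottle in its ring with its stopper home at (283,315). I'll ease the pull slightly and hold.

```bash
python3 -m pendant '[[[0,0,-0.001,0,0],[0,0,0,0,0],[0,0,0,0,0],[0,0,0,0,0],[0,0,0,0,0]]]'
python3 -m pendant '[[[0,0,0,0,0],[0,0,0,0,0],[0,0,0,0,0],[0,0,0,0,0],[0,0,0,0,0]]]' && python3 -c "
from workcell import ctrl
s=ctrl.sense()
print(s['tcp_pos'],s['force'])
if s['tcp_pos'][2]>292 and s['finger_force']>60: print(ctrl.job_done())"
```

```text
time: 9.1
tcp_pos: [504.1, -124.4, 293.0]
ee_rot: [[0.36, 0.933, -0.005], [0.933, -0.36, 0.005], [0.003, -0.006, -1.0]]
force: [10.9, 2.0, -24.4]
gripper_width: 25.9
finger_force: 72.0
time: 9.52
tcp_pos: [504.1, -124.5, 293.0]
ee_rot: [[0.36, 0.933, -0.005], [0.933, -0.36, 0.005], [0.003, -0.006, -1.0]]
force: [10.5, 1.6, -24.9]
gripper_width: 26.1
finger_force: 72.0
[ 504.10226188 -124.47214778  293.0134801 ] [ 10.47443088   1.61251342 -24.93814415]
the job is handed in; nothing more can be done
None
```

Job handed in at about 9.5 s: the stopper looks pressed home, the lever sprung back up, and the arm is holding the head at the second stop (90 mm up) with the button squeezed; the small bottle is in its ring and nothing else was touched as far as the pictures show.

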